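# Pull the transport plug, then hold the sprung gauge arm at its index

## Task

Put the telescoping gauge arm to work: pull the red transport plug up out of the blue housing, against its sprung catch, and set it down gently on the free table beside the gauge. Then pinch the black grip head so that its green lock button is squeezed fully in, draw the arm out until its red pointer is level with the yellow index clip on the scale, and hold it there: finish with the button still squeezed, holding the arm at the clip against its return spring. Leave the other things on the table where they are.

Things in the scene. Friction and masses are not known exactly. Their poses are not given: they have to be found in the camera images.
- gauge: gauge: grey bed 340 x 70 x 12 mm, fixed on the table; blue housing on it from x -150 to -20 mm, 60 mm wide, top 88 mm above the table. Origin: centre of the bed's underside. x: the way the arm extends, y: across, z up. From x = 0 on nothing on the bed is higher than 30 mm save the arm. The white scale (5 mm ticks) lies along the bed's -y edge
- plug: red transport plug, 50 g: steel stem 14 x 14 x 30 mm under a red square knob 24 x 24 x 36 mm high. Origin: foot of the stem; z up the plug. Starts in the housing's top at gauge x = -85 mm, y = 0, sides along gauge x and y, knob 88 to 124 mm above the table. A sprung catch resists a straight pull up with 5 to 15 N in the first few mm; free after 30 mm. While it is in, it blocks the arm
- plug_grip (a point): centre of the plug's red knob, 48 mm above the foot of the stem and 18 mm above the knob's underside; axes as plug. The table round world x = 0.42, y = -0.19 m, to the right of the gauge, is always free for setting it down. A big cream extraction hood hangs over the right of the table (x 0.51 to 0.73, y -0.33 to -0.11, from 0.52 m up): swing the arm in clear of it
- grip_head (a point): where to pinch the black grip head: its middle, 76 mm above the table. Head: 34 mm along gauge x, 30 mm across y, 44 to 94 mm above the table, 20 mm clear of the sleeve behind. On its -y side the green button (18 x 20 mm, at this height) stands 7 mm proud: 37 mm in all. Pinch across y: one pad on the button, the other opposite. Moves with the arm
- pointer (a point): tip of the red pointer that hangs below the head, 17 mm above the table over the scale; same gauge x as grip_head; moves with the arm
- clip_mark (a point): the middle of the yellow index clip (12 mm along x, on the -y edge of the scale, up to 25 mm above the table; fixed), at the end of its nose that faces the pointer. Target: the pointer at the same gauge x as this point; it lies 50 to 100 mm beyond the pointer's first place
- boom (a joint): how far the arm is drawn out, m: 0 home, 0.135 farthest. A return spring pulls it home with 4 N at 0, 6 N at 0.1 m; let go, it runs back
- lock_button (a joint): how far the green lock button is squeezed in, m: 0 out (locked at home), 0.006 fully in. Squeezing in takes 4 to 7 N; the arm is free to move above about 0.0045, and it must stay in to the end (above 0.004)
- timer_mid (a point): bystander, not to be moved: white kitchen-type timer, 66x62x18 mm; this point is its centre
- marker_mid (a point): bystander, not to be moved: marker pen lying flat, 132 mm long, 15 mm thick; this point is its centre
- vial_2_mid (a point): bystander, not to be moved: small vial with white cap, 24 mm across, 50 mm high; this point is its centre
- vial_1_mid (a point): bystander, not to be moved: small vial with black cap, 24 mm across, 50 mm high; this point is its centre

How it is judged:
By the outcome, as a careful person would: the job done as asked, in the order asked, and still so for the second after the job is handed in, while the arm keeps its last pose, push and grip.
It also fails if it takes over 62 s, if anything falls off the work surface, if the arm or the gripper's body presses on something with over 40 N, if the wrist force passes 120 N, or if a joint passes its speed limit or range.

## Robot

A 6-joint arm with a two-finger parallel gripper is mounted at the origin on a cart in front of the work surface, level with it; the furniture and walls round the work are solid. World frame = base frame: x ahead of the robot, y to its left, z up, the work surface at z = 0. Lengths are in m, angles in degrees, forces in N, time in s.
With the tool pointing down it reaches from about 0.35 to 0.875 m from the base axis. Payload 4.2 kg.
Tool frame: the origin (TCP) lies on the centre line of the jaws, within the pads' length; the fingertips stand 22 mm ahead of it and the grasp point (between the pads) lies 3 mm ahead of it (r.tcp_to_tips is the distance from the TCP to the fingertips, in m); z points along the fingers, y is the line along which they close (so a half turn about z gives the same grasp; the last joint's range is limited). The gripper opens to 87 mm and grips with 3 to 60 N. Pads are 19 mm wide; open, the fingers measure 117 mm over their backs; the gripper's body (75 mm by 190 mm) begins 51 mm behind the grasp point.
Start: joints at [-52.162, 22.042, 0.453, 0, -68.411, -14.817], TCP at [0.244, -0.575, 0.245] pointing down, gripper open.
Joint ranges: [-179.83, 179.83], [-69.29, 118.12], [-61.27, 80.66], [-181.25, 117.63], [-171.15, -9.14], [-177.46, 177.46]. Speed limits (degrees/s): [159.86, 159.86, 180, 180, 180, 180].

## Interface

Orientations are given as a 3x3 rotation matrix whose columns are the frame's x, y, z axes.
In Python, from station import r gives the robot as it stands.
- The arm moves only by the tool apply_moves, never from a script. Its argument "plan" is a list of rows, each an object with "grip": the opening, from 0 (shut) to 1 (fully open); "offset": the shift along the tool's x, y, z in cm, a list of three; "spin": the turn about the tool's z in rad. A call has 1 to 5 rows; each row is the pose to reach, as a shift and turn from the pose commanded when the call began, along the tool's axes at that moment; what a row does not reach only later rows make up. A row lasts 1/10 s, in which the tool goes at most 50 mm and 8.59 degrees, less where a joint would pass 70% of its speed; a pose out of reach is approached as far as the arm can. A call with a gripper value outside its range is refused whole. The fingers move at their own pace and stop on an object; the grip force is fixed at half the most. Time passes only in rows, so rows that repeat a pose let the fingers close. It gives the time, the measured TCP pose, the force, the opening and the grip force at its end, in the units of the state.
- r.sense(): the state, without advancing time (a new reading comes with each control period).
- r.capture(name): name is "scene" or "side" or "wrist"; returns a dict with "img" (420x560x3 uint8, blue, green, red), "depth" (420x560 float32, m along the optical axis (not along the pixel's ray), 0 where there is no reading), "mtx" (3x3 intrinsics, pixels), "R" (3x3) and "t" (3): a world point X has camera coordinates R X + t. Camera axes: x right, y down, z forward; pixel columns grow to the right and rows downward; lengths in m; the calibration is good to about 2 mm. A picture is of the moment at which its call begins.
- r.finish_job(): hands the job in; it is judged then, once.
The state is a dict: "time_s": time; "joints": joint angles; "joint_velocities": joint speeds; "effort": joint torques, N m; "tcp_pos": TCP position; "ee_rot": TCP orientation; "wrist_force": force on the tool from outside, world axes, zero at the start; "moment": the same for the moment, N m; "gripper_width": opening from 0.0 (shut) to 1.0 (fully open); "gripper_force": force on a finger pad.
Only numpy, scipy, OpenCV 4.12 (cv2) and the standard library are available. Lean on these libraries where they do the work, as an engineer would, in place of code of your own. Each camera call takes 0.05 s, during which the arm holds its last target. There are 200 camera calls.

## Working session

There is one attempt and no reset: what is moved stays moved. The work goes in short steps, Python scripts to look and compute and a tool call to move; the robot and the scene stay as the last step left them, time stands still between calls to the robot, and variables do not carry over. Pictures are saved under pics/ and viewed, at most 10 in all, crops included, and the job is handed in when it is done.

Besides the shell and the picture viewer there is one more tool, called after "Request:" by a JSON object that holds its "method" and its "body". apply_moves: Moves the arm, as the interface text tells. Its arguments: {"type":"object","properties":{"plan":{"type":"array"}},"required":["plan"]}

```bash
mkdir -p pics; cat > h.py <<'E'
import numpy as np, cv2
from station import r
def cap(n,f=None):
    c=r.capture(n)
    if f: cv2.imwrite('pics/'+f+'.png',c['img'])
    np.savez('/tmp/%s.npz'%n,**c); return c
def load(n): return np.load('/tmp/%s.npz'%n)
def pts(c):
    h,w=c['depth'].shape; v,u=np.mgrid[:h,:w]; z=c['depth'].astype(float)
    K=c['mtx']; P=np.dstack([(u-K[0,2])/K[0,0]*z,(v-K[1,2])/K[1,1]*z,z])
    return (P-c['t'])@c['R']   # R^T (p-t)
E
python3 - <<'E'
from h import *
for n in('scene','side'):
    c=cap(n,n+'0'); print(n,c['R'].round(3).tolist(),(-c['R'].T@c['t']).round(3))
s=r.sense(); print(s['time_s'],s['tcp_pos'],s['ee_rot'],s['gripper_width'],r.tcp_to_tips)
E
```

```text
scene [[-0.722, -0.692, 0.007], [-0.421, 0.432, -0.798], [0.549, -0.579, -0.603]] [-0.001  0.541  0.681]
side [[0.999, 0.036, -0.013], [0.01, -0.557, -0.83], [-0.037, 0.83, -0.557]] [ 0.593 -1.231  0.889]
0.1 [ 0.24423948 -0.57475323  0.24359054] [[-9.20426955e-01 -3.90913675e-01 -8.47657228e-04]
 [-3.90914584e-01  9.20425267e-01  1.76506229e-03]
 [ 9.02181427e-05  1.95597248e-03 -9.99998083e-01]] 1.0000094705688973 0.022
```

View pics/scene0.png

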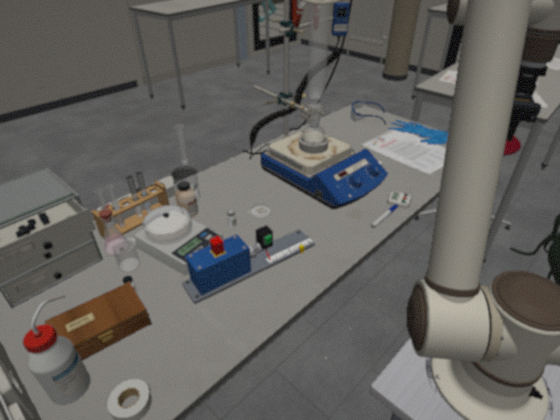

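View pics/side0.png

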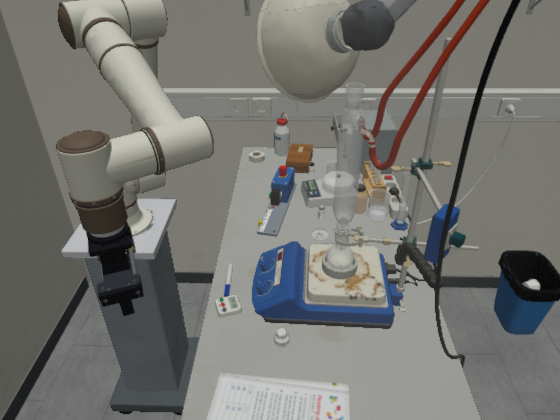

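The scene view shows the blue housing at (220,262) with its red plug at (217,243), the grip head at (265,237) and the scale running to (312,243). The side view shows the plug at (283,170), and the timer and marker near (228,290).

```bash
python3 - <<'E'
from h import *
for n,box in(('scene',(175,225,320,305)),('side',(250,155,305,245))):
    c=load(n);P=pts(c);hsv=cv2.cvtColor(c['img'],cv2.COLOR_BGR2HSV).astype(int)
    m0=np.zeros(hsv.shape[:2],bool);m0[box[1]:box[3],box[0]:box[2]]=1
    m0&=c['depth']>0
    H,S,V=hsv[...,0],hsv[...,1],hsv[...,2]
    for k,m in dict(red=((H<8)|(H>172))&(S>150),blue=(H>100)&(H<125)&(S>120),yel=(H>18)&(H<35)&(S>110),grn=(H>45)&(H<85)&(S>120),blk=(V<45)).items():
        m=m&m0; q=P[m]; vv,uu=np.nonzero(m)
        if len(q): print(n,k,len(q),'px',uu.mean().round(1),vv.mean().round(1),'med',np.median(q,0).round(4),'lo',np.percentile(q,3,axis=0).round(3),'hi',np.percentile(q,97,axis=0).round(3))
    # housing top, knob top
    for lab,zl,zh,col in(('htop',.083,.093,(H>95)&(H<130)&(S>80)),('knobtop',.119,.129,(H<8)|(H>172)),('bed',.008,.016,S<60),('head',.09,.098,V<60)):
        m=m0&(P[...,2]>zl)&(P[...,2]<zh)&col
        q=P[m][:,:2]
        if len(q)>4:
            rc=cv2.minAreaRect((q*1000).astype(np.float32)); print(n,lab,len(q),rc)
    x0,y0,x1,y1=box
    cr=c['img'][y0:y1,x0:x1]; cv2.imwrite('pics/crop_%s.png'%n,cv2.resize(cr,None,fx=5,fy=5,interpolation=2))
E
```

```text
scene red 166 px 216.6 244.2 med [0.5424 0.189  0.1188] lo [0.538 0.176 0.097] hi [0.56  0.199 0.123]
scene blue 2115 px 218.5 264.8 med [0.5291 0.2019 0.073 ] lo [0.512 0.132 0.02 ] hi [0.58  0.253 0.088]
scene yel 46 px 273.9 249.6 med [ 0.4767 -0.0091  0.0221] lo [ 0.472 -0.018  0.006] hi [0.552 0.199 0.094]
scene grn 63 px 267.7 239.6 med [0.5082 0.0712 0.0774] lo [0.505 0.061 0.057] hi [0.515 0.078 0.086]
scene blk 170 px 262.9 236.4 med [0.5201 0.076  0.0895] lo [0.512 0.057 0.05 ] hi [0.535 0.085 0.094]
scene htop 914 ((547.0557250976562, 165.4845428466797), (172.2693634033203, 63.50287628173828), 79.05640411376953)
scene knobtop 84 ((550.0947265625, 187.12332153320312), (24.195653915405273, 24.405372619628906), 77.97200012207031)
scene bed 1470 ((593.94091796875, 92.20719146728516), (339.0353088378906, 193.24981689453125), 79.19647216796875)
scene head 90 ((526.312744140625, 68.04971313476562), (29.209806442260742, 26.705293655395508), 81.42314910888672)
side red 57 px 282.6 170.4 med [0.553  0.1737 0.1118] lo [0.542 0.167 0.093] hi [0.561 0.191 0.126]
side blue 275 px 283.5 187.2 med [0.5548 0.1381 0.0878] lo [ 0.519 -0.229  0.029] hi [0.598 0.23  0.096]
side yel 15 px 263.7 212.6 med [ 0.48   -0.0175  0.0231] lo [ 0.475 -0.023  0.011] hi [0.544 0.174 0.09 ]
side grn 2 px 270.0 192.5 med [0.5114 0.062  0.0873] lo [0.511 0.058 0.087] hi [0.512 0.066 0.088]
side htop 230 ((558.2169189453125, 8.735153198242188), (82.37813568115234, 471.60028076171875), 2.562298059463501)
side knobtop 24 ((553.6912841796875, 182.53321838378906), (29.7863712310791, 22.665056228637695), 70.3585433959961)
side bed 661 ((530.262939453125, 213.35601806640625), (185.5064697265625, 573.3781127929688), 7.530551910400391)
side head 40 ((530.503173828125, 58.6170654296875), (30.946788787841797, 27.11138343811035), 80.33050537109375)
```

View pics/crop_scene.png

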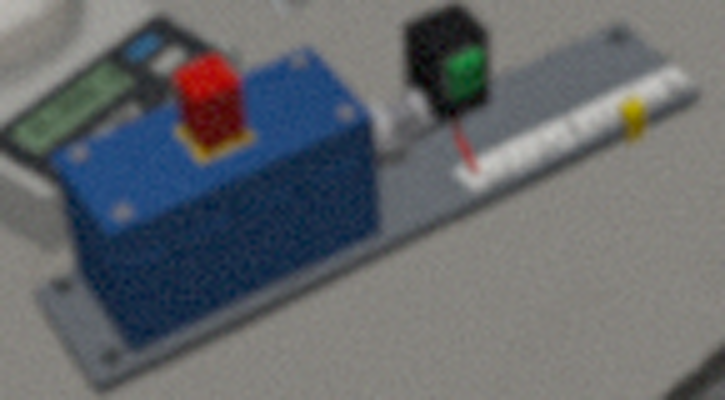

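The crop shows the housing, the plug at its knob, the green button on the near (-y) side of the head, and the yellow clip about 60 mm beyond the pointer. The gauge x axis is about (-0.19, -0.98) and the knob is at about (0.550, 0.187).

Request:
{"method": "apply_moves", "body": {"plan": [{"grip": 1,"offset": [-2.5,2.5,0],"spin": 0},{"grip": 1,"offset": [-6,6,0],"spin": 0},{"grip": 1,"offset": [-9.5,9.5,0],"spin": 0},{"grip": 1,"offset": [-13,13,0],"spin": 0},{"grip": 1,"offset": [-16.5,16.5,0],"spin": 0}]}}

```text
time_s: 0.6
tcp_pos: [0.3318, -0.3569, 0.2441]
ee_rot: [[-0.921, -0.39, -0.0], [-0.39, 0.921, 0.0], [0.0, 0.001, -1.0]]
wrist_force: [1.7, 0.5, 0.6]
gripper_width: 0.998
gripper_force: 0.0
```

Request:
{"method": "apply_moves", "body": {"plan": [{"grip": 1,"offset": [-3.5,3.5,0],"spin": -0.1},{"grip": 1,"offset": [-7,7,0],"spin": -0.2},{"grip": 1,"offset": [-10.5,10.5,0],"spin": -0.3},{"grip": 1,"offset": [-14,14,0],"spin": -0.4},{"grip": 1,"offset": [-17,17,0],"spin": -0.5}]}}

```text
time_s: 1.1
tcp_pos: [0.4219, -0.1336, 0.2445]
ee_rot: [[-0.616, -0.788, 0.0], [-0.788, 0.616, 0.0], [-0.0, 0.0, -1.0]]
wrist_force: [1.0, -0.4, 0.4]
gripper_width: 1.0
gripper_force: 0.0
```

Request:
{"method": "apply_moves", "body": {"plan": [{"grip": 1,"offset": [-4.5,1.1,0],"spin": -0.1},{"grip": 1,"offset": [-9,2.2,0],"spin": -0.2},{"grip": 1,"offset": [-13.5,3.3,0],"spin": -0.3},{"grip": 1,"offset": [-18,4.4,0],"spin": -0.4},{"grip": 1,"offset": [-22.9,5.5,0],"spin": -0.47}]}}

```text
time_s: 1.6
tcp_pos: [0.5205, 0.0794, 0.2444]
ee_rot: [[-0.194, -0.981, -0.001], [-0.981, 0.194, -0.0], [0.0, 0.001, -1.0]]
wrist_force: [0.6, -0.5, 0.6]
gripper_width: 1.001
gripper_force: 0.0
```

```bash
python3 - <<'E'
from h import *
c=cap('wrist','w1'); print((-c['R'].T@c['t']).round(3),c['R'].round(2).tolist()); s=r.sense(); print(s['tcp_pos'],s['ee_rot'].tolist() if hasattr(s['ee_rot'],'tolist') else s['ee_rot'])
E
```

```text
[0.506 0.008 0.385] [[-0.98, 0.19, 0.0], [0.19, 0.94, 0.27], [0.05, 0.26, -0.96]]
[0.52462772 0.08475577 0.24403277] [[-0.1880112944167852, -0.9821602694255168, 0.0035997685649489415], [-0.9821645381058566, 0.18801756621305307, 0.0014882481747023114], [-0.0021385179527496473, -0.003255757564141869, -0.9999924133630461]]
```

View pics/w1.png

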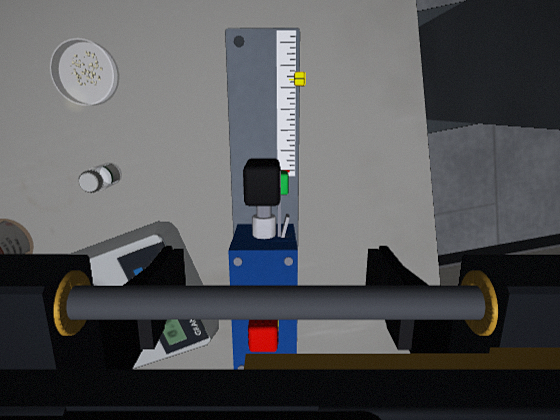

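The wrist view shows the bed end at (262,28), the clip nose at about (299,79), the head at (262,182), the button at (284,182) and the red knob at (263,335).

```bash
cat > m.py <<'E'
from h import *
import time
s=r.sense();print('tcp',s['tcp_pos'],s['joint_velocities'])
c=cap('wrist');P=pts(c);im=c['img'];hsv=cv2.cvtColor(im,cv2.COLOR_BGR2HSV).astype(int);H,S,V=hsv[...,0],hsv[...,1],hsv[...,2]
ok=(c['depth']>0)&(P[...,2]<.14)
roi=np.zeros(ok.shape,bool);roi[10:360,215:315]=1
def rect(lab,m,corr=0):
    m=(m&roi&ok).astype(np.uint8); n,L,st,_=cv2.connectedComponentsWithStats(m)
    if n<2: print(lab,'none');return
    m=L==1+st[1:,4].argmax(); q=P[m]
    print(lab,m.sum(),'box',st[1:,:][st[1:,4].argmax()].tolist(),'med',np.median(q,0).round(4),[np.round(a,2).tolist() if not np.isscalar(a) else round(a,2) for a in cv2.minAreaRect((q[:,:2]*1000).astype(np.float32))])
red=((H<8)|(H>172))&(S>150)
rect('knobtop',red&(P[...,2]>.118)); rect('yel',(H>20)&(H<35)&(S>150)); rect('yeltop',(H>20)&(H<35)&(S>150)&(P[...,2]>.02))
rect('red pointer',red&(P[...,2]<.08)); rect('green',(H>45)&(H<85)&(S>120)); rect('headtop',(V<70)&(P[...,2]>.088)&(P[...,2]<.1))
rect('bed',(P[...,2]>.006)&(P[...,2]<.018)); rect('white',(V>190)&(S<40)&(P[...,2]<.03))
rect('htop',(H>95)&(H<130)&(S>80)&(P[...,2]>.083))
E
python3 m.py
```

```text
tcp [0.52462772 0.08475577 0.24403277] [-3.38552364 -2.01397978 -3.39836423  0.27490171 -0.48414948 -0.70184715]
knobtop 717 box [251, 320, 30, 25, 717] med [0.5514 0.1845 0.124 ] [[551.96, 185.62], [22.57, 23.91], 79.8]
yel 163 box [297, 64, 14, 15, 163] med [ 0.4786 -0.0124  0.0243] [[479.08, -13.7], [14.65, 11.61], 80.24]
yeltop 150 box [299, 65, 12, 14, 150] med [ 0.4785 -0.012   0.0244] [[478.65, -12.01], [11.47, 10.18], 80.24]
red pointer 2 box [262, 152, 2, 2, 2] med [0.5294 0.0495 0.0591] [[529.36, 49.53], [1.1, 0.0], 159.3]
green 164 box [284, 164, 9, 24, 164] med [0.5103 0.0695 0.086 ] [[511.13, 69.77], [17.35, 6.78], 79.9]
headtop 1483 box [248, 157, 37, 42, 1483] med [0.5285 0.0654 0.0939] [[528.8, 66.36], [33.18, 29.47], 79.18]
bed 11531 box [230, 20, 76, 217, 11531] med [0.516  0.0054 0.0123] [[523.65, 40.01], [211.46, 70.14], 79.21]
white 2014 box [281, 23, 20, 140, 2014] med [0.4949 0.0015 0.0131] [[495.04, 6.4], [128.25, 17.92], 79.38]
htop 2911 box [232, 241, 70, 45, 2911] med [0.5432 0.1418 0.0882] [[543.37, 142.28], [41.1, 60.01], 78.6]
```

Request:
{"method": "apply_moves", "body": {"plan": [{"grip": 1,"offset": [-4,-0.4,0],"spin": 0},{"grip": 1,"offset": [-8,-0.8,0],"spin": 0},{"grip": 1,"offset": [-11,-1.1,0],"spin": 0},{"grip": 1,"offset": [-11,-1.1,3],"spin": 0},{"grip": 1,"offset": [-11,-1.1,5],"spin": 0}]}}

```text
time_s: 2.2
tcp_pos: [0.5523, 0.1839, 0.1926]
ee_rot: [[-0.197, -0.98, -0.002], [-0.98, 0.197, -0.0], [0.001, 0.002, -1.0]]
wrist_force: [0.1, -0.0, -0.9]
gripper_width: 1.004
gripper_force: 0.0
```

Request:
{"method": "apply_moves", "body": {"plan": [{"grip": 1,"offset": [0,0,0],"spin": 0},{"grip": 1,"offset": [0,0,0],"spin": 0},{"grip": 1,"offset": [0,0,0],"spin": 0}]}}

```text
time_s: 2.5
tcp_pos: [0.5538, 0.1833, 0.196]
ee_rot: [[-0.198, -0.98, 0.002], [-0.98, 0.198, 0.001], [-0.001, -0.002, -1.0]]
wrist_force: [-0.4, -0.6, 0.4]
gripper_width: 1.002
gripper_force: 0.0
```

Request:
{"method": "apply_moves", "body": {"plan": [{"grip": 1,"offset": [-0.2,0.2,2.5],"spin": -0.01},{"grip": 1,"offset": [-0.2,0.2,5],"spin": -0.01},{"grip": 1,"offset": [-0.2,0.2,7],"spin": -0.01},{"grip": 1,"offset": [-0.2,0.2,7.9],"spin": -0.01},{"grip": 1,"offset": [-0.2,0.2,7.9],"spin": -0.01}]}}

```text
time_s: 3.0
tcp_pos: [0.5514, 0.1854, 0.1154]
ee_rot: [[-0.188, -0.982, -0.001], [-0.982, 0.188, -0.001], [0.001, 0.001, -1.0]]
wrist_force: [0.8, 0.2, 0.4]
gripper_width: 1.006
gripper_force: 0.0
```

Request:
{"method": "apply_moves", "body": {"plan": [{"grip": 0,"offset": [0,0,0],"spin": 0},{"grip": 0,"offset": [0,0,0],"spin": 0},{"grip": 0,"offset": [0,0,0],"spin": 0},{"grip": 0,"offset": [0,0,0],"spin": 0},{"grip": 0,"offset": [0,0,0],"spin": 0}]}}

```text
time_s: 3.5
tcp_pos: [0.5516, 0.1858, 0.1159]
ee_rot: [[-0.188, -0.982, 0.001], [-0.982, 0.188, 0.0], [-0.0, -0.0, -1.0]]
wrist_force: [0.0, 0.9, -0.6]
gripper_width: 0.631
gripper_force: 0.0
```

Request:
{"method": "apply_moves", "body": {"plan": [{"grip": 0,"offset": [0,0,0],"spin": 0},{"grip": 0,"offset": [0,0,0],"spin": 0},{"grip": 0,"offset": [0,0,0],"spin": 0}]}}

```text
time_s: 3.8
tcp_pos: [0.5515, 0.1857, 0.1155]
ee_rot: [[-0.188, -0.982, -0.0], [-0.982, 0.188, -0.0], [0.0, 0.0, -1.0]]
wrist_force: [0.6, -0.5, -0.2]
gripper_width: 0.358
gripper_force: 0.0
```

Request:
{"method": "apply_moves", "body": {"plan": [{"grip": 0,"offset": [0,0,0],"spin": 0},{"grip": 0,"offset": [0,0,0],"spin": 0},{"grip": 0,"offset": [0,0,0],"spin": 0},{"grip": 0,"offset": [0,0,0],"spin": 0}]}}

```text
time_s: 4.2
tcp_pos: [0.5517, 0.1858, 0.1156]
ee_rot: [[-0.188, -0.982, 0.001], [-0.982, 0.188, 0.0], [-0.0, -0.0, -1.0]]
wrist_force: [0.8, -0.4, -0.7]
gripper_width: 0.274
gripper_force: 30.0
```

Request:
{"method": "apply_moves", "body": {"plan": [{"grip": 0,"offset": [0,0,-0.3],"spin": 0},{"grip": 0,"offset": [0,0,-0.6],"spin": 0},{"grip": 0,"offset": [0,0,-1],"spin": 0},{"grip": 0,"offset": [0,0,-1.5],"spin": 0},{"grip": 0,"offset": [0,0,-2],"spin": 0}]}}

```text
time_s: 4.7
tcp_pos: [0.5517, 0.1858, 0.1364]
ee_rot: [[-0.188, -0.982, 0.0], [-0.982, 0.188, 0.0], [-0.0, -0.0, -1.0]]
wrist_force: [1.5, -1.3, -2.2]
gripper_width: 0.273
gripper_force: 30.0
```

Request:
{"method": "apply_moves", "body": {"plan": [{"grip": 0,"offset": [0,0,-1.5],"spin": 0},{"grip": 0,"offset": [0,0,-4],"spin": 0},{"grip": 0,"offset": [0,0,-7],"spin": 0},{"grip": 0,"offset": [0,0,-9],"spin": 0},{"grip": 0,"offset": [0,0,-9],"spin": 0}]}}

```text
time_s: 5.2
tcp_pos: [0.5522, 0.1858, 0.2296]
ee_rot: [[-0.187, -0.982, 0.005], [-0.982, 0.188, 0.002], [-0.003, -0.004, -1.0]]
wrist_force: [0.6, -0.2, -0.7]
gripper_width: 0.272
gripper_force: 30.0
```

```bash
python3 - <<'E'
from h import *
c=cap('scene');P=pts(c);cv2.imwrite('pics/s2.png',cv2.resize(c['img'][150:310,150:350],None,fx=4,fy=4,interpolation=2))
s=r.sense();print(s['tcp_pos'],s['wrist_force'],s['gripper_width'])
hsv=cv2.cvtColor(c['img'],cv2.COLOR_BGR2HSV).astype(int);H,S=hsv[...,0],hsv[...,1]
m=((H<8)|(H>172))&(S>150)&(c['depth']>0);m[:150]=0;m[300:]=0;m[:,:170]=0;m[:,300:]=0
q=P[m];print(len(q),np.percentile(q,[3,50,97],axis=0).round(4))
E
```

```text
[0.5512204  0.18548986 0.22727752] [-0.98906018 -0.03870986 -0.64882662] 0.26951536281607863
90 [[0.4727 0.1862 0.2133]
 [0.5433 0.1992 0.235 ]
 [0.562  0.239  0.3017]]
```

View pics/s2.png

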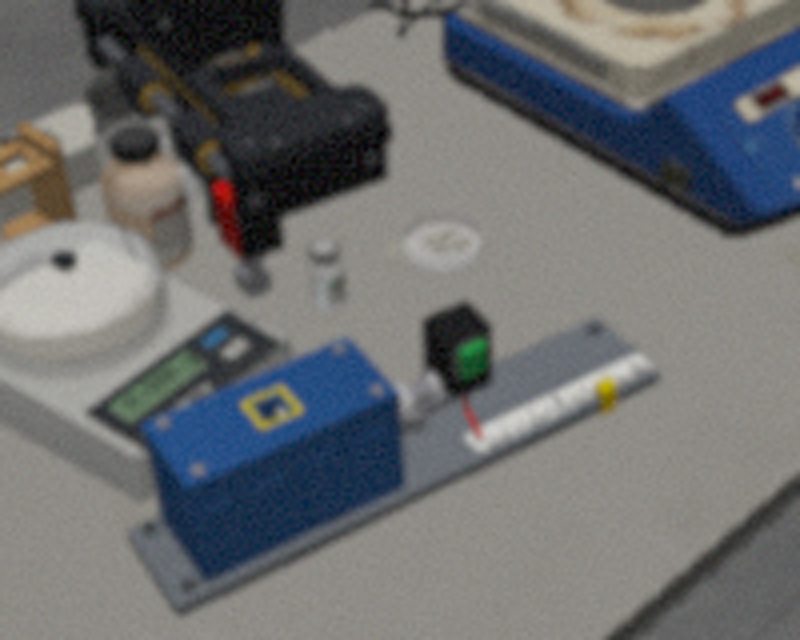

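The picture shows the plug held in the jaws with its stem free, the housing's socket empty, and the gauge unmoved. Next I carry it to the free spot.

Request:
{"method": "apply_moves", "body": {"plan": [{"grip": 0,"offset": [3,0.4,0],"spin": 0},{"grip": 0,"offset": [7,1,0],"spin": 0},{"grip": 0,"offset": [11.5,1.7,0],"spin": 0},{"grip": 0,"offset": [16,2.4,0],"spin": 0},{"grip": 0,"offset": [20.5,3.1,0],"spin": 0}]}}

```text
time_s: 5.75
tcp_pos: [0.48, -0.0116, 0.2241]
ee_rot: [[-0.188, -0.982, -0.004], [-0.982, 0.188, -0.001], [0.002, 0.004, -1.0]]
wrist_force: [1.1, -0.4, -1.0]
gripper_width: 0.271
gripper_force: 30.0
```

Request:
{"method": "apply_moves", "body": {"plan": [{"grip": 0,"offset": [4.5,0.7,0],"spin": 0},{"grip": 0,"offset": [9,1.4,0],"spin": 0},{"grip": 0,"offset": [13.5,2,0],"spin": 0},{"grip": 0,"offset": [17,2.5,0],"spin": 0},{"grip": 0,"offset": [19,2.7,0],"spin": 0}]}}

```text
time_s: 6.25
tcp_pos: [0.4174, -0.1931, 0.2242]
ee_rot: [[-0.191, -0.982, -0.005], [-0.982, 0.191, 0.001], [0.0, 0.005, -1.0]]
wrist_force: [1.4, 0.8, -0.5]
gripper_width: 0.272
gripper_force: 30.0
```

Request:
{"method": "apply_moves", "body": {"plan": [{"grip": 0,"offset": [0,0,3],"spin": 0},{"grip": 0,"offset": [0,0,7],"spin": 0},{"grip": 0,"offset": [0,0,11],"spin": 0},{"grip": 0,"offset": [0,0,13],"spin": 0},{"grip": 0,"offset": [0,0,13],"spin": 0}]}}

```text
time_s: 6.75
tcp_pos: [0.4162, -0.191, 0.0918]
ee_rot: [[-0.189, -0.982, -0.011], [-0.982, 0.189, 0.002], [0.001, 0.011, -1.0]]
wrist_force: [-0.6, -0.8, -1.0]
gripper_width: 0.274
gripper_force: 30.0
```

```bash
python3 - <<'E'
from h import *
c=cap('scene');P=pts(c);d=cap('side');s=r.sense();print(s['tcp_pos'],s['wrist_force'],s['gripper_width'])
p=s['tcp_pos']
def px(c,X): q=c['mtx']@(c['R']@X+c['t']);return (q[:2]/q[2]).astype(int)
ims=[]
for e in(c,d):
    u,v=px(e,np.array([p[0],p[1],0.03]));print(u,v);ims.append(cv2.resize(e['img'][max(v-40,0):v+40,max(u-50,0):u+50],(400,320)))
cv2.imwrite('pics/s3.png',np.hstack(ims))
E
```

```text
[ 0.41979354 -0.19143514  0.09531332] [-0.01651776  0.05409904  0.17093861] 0.27293558735372236
361 221
236 252
```

View pics/s3.png

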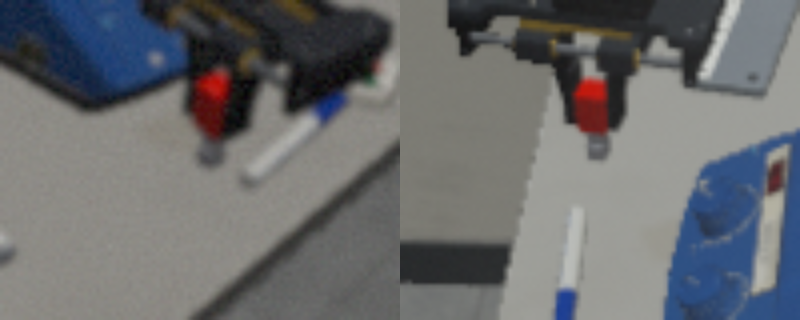

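The plug hangs upright over bare table, and the marker lies clear of it.

Request:
{"method": "apply_moves", "body": {"plan": [{"grip": 0,"offset": [0,0,1.5],"spin": 0},{"grip": 0,"offset": [0,0,2.7],"spin": 0},{"grip": 0,"offset": [0,0,3.3],"spin": 0},{"grip": 0,"offset": [0,0,3.4],"spin": 0},{"grip": 0,"offset": [0,0,3.4],"spin": 0}]}}

```text
time_s: 7.35
tcp_pos: [0.4209, -0.1914, 0.0623]
ee_rot: [[-0.188, -0.982, 0.001], [-0.982, 0.188, -0.0], [-0.0, -0.001, -1.0]]
wrist_force: [-0.4, -0.6, 0.5]
gripper_width: 0.273
gripper_force: 30.0
```

Request:
{"method": "apply_moves", "body": {"plan": [{"grip": 0,"offset": [0,0,0.1],"spin": 0},{"grip": 0,"offset": [0,0,0.2],"spin": 0},{"grip": 0,"offset": [0,0,0.2],"spin": 0}]}}

```text
time_s: 7.65
tcp_pos: [0.4204, -0.1914, 0.0598]
ee_rot: [[-0.188, -0.982, 0.0], [-0.982, 0.188, -0.0], [-0.0, -0.0, -1.0]]
wrist_force: [0.4, 0.7, -1.0]
gripper_width: 0.277
gripper_force: 30.0
```

Request:
{"method": "apply_moves", "body": {"plan": [{"grip": 0,"offset": [0,0,0.1],"spin": 0},{"grip": 0,"offset": [0,0,0.1],"spin": 0}]}}

```text
time_s: 7.85
tcp_pos: [0.4202, -0.1914, 0.0585]
ee_rot: [[-0.188, -0.982, -0.0], [-0.982, 0.188, 0.0], [-0.0, 0.0, -1.0]]
wrist_force: [-0.0, 0.1, -0.5]
gripper_width: 0.274
gripper_force: 30.0
```

Request:
{"method": "apply_moves", "body": {"plan": [{"grip": 0,"offset": [0,0,0.1],"spin": 0},{"grip": 0,"offset": [0,0,0.1],"spin": 0}]}}

```text
time_s: 8.05
tcp_pos: [0.4204, -0.1914, 0.0575]
ee_rot: [[-0.188, -0.982, 0.0], [-0.982, 0.188, -0.0], [0.0, -0.0, -1.0]]
wrist_force: [0.1, -0.1, -1.1]
gripper_width: 0.274
gripper_force: 30.0
```

Request:
{"method": "apply_moves", "body": {"plan": [{"grip": 0,"offset": [0,0,0.05],"spin": 0},{"grip": 0,"offset": [0,0,0.05],"spin": 0}]}}

```text
time_s: 8.25
tcp_pos: [0.4204, -0.1914, 0.0574]
ee_rot: [[-0.188, -0.982, 0.0], [-0.982, 0.188, -0.0], [0.0, -0.0, -1.0]]
wrist_force: [-0.3, 0.6, 4.6]
gripper_width: 0.273
gripper_force: 30.0
```

Request:
{"method": "apply_moves", "body": {"plan": [{"grip": 0,"offset": [0,0,0.05],"spin": 0},{"grip": 0,"offset": [0,0,0.05],"spin": 0}]}}

```text
time_s: 8.45
tcp_pos: [0.4204, -0.1914, 0.0574]
ee_rot: [[-0.187, -0.982, 0.0], [-0.982, 0.187, -0.0], [0.0, -0.0, -1.0]]
wrist_force: [-2.1, 0.9, 7.7]
gripper_width: 0.273
gripper_force: 30.0
```

```bash
python3 - <<'E'
from h import *
for k in range(3):
    c=cap('side'); s=r.sense(); print(s['tcp_pos'].round(4) if hasattr(s['tcp_pos'],'round') else s['tcp_pos'],s['wrist_force'])
E
```

```text
[ 0.4204 -0.1914  0.0574] [-1.17356442  1.80465645  9.40284633]
[ 0.4204 -0.1914  0.0574] [-1.36554808  1.23589551  8.86042774]
[ 0.4204 -0.1914  0.0574] [-2.09406511  1.78225051  9.34113144]
```

The plug touches the table at TCP z = 0.0574. I'll ease off the push and open.

Request:
{"method": "apply_moves", "body": {"plan": [{"grip": 0,"offset": [0,0,-0.08],"spin": 0},{"grip": 0,"offset": [0,0,-0.08],"spin": 0},{"grip": 0.35,"offset": [0,0,-0.08],"spin": 0},{"grip": 0.6,"offset": [0,0,-0.08],"spin": 0},{"grip": 0.8,"offset": [0,0,-0.08],"spin": 0}]}}

```text
time_s: 9.1
tcp_pos: [0.4202, -0.1914, 0.0571]
ee_rot: [[-0.188, -0.982, -0.0], [-0.982, 0.188, 0.0], [0.0, 0.0, -1.0]]
wrist_force: [0.1, 0.5, -0.5]
gripper_width: 0.452
gripper_force: 0.0
```

Request:
{"method": "apply_moves", "body": {"plan": [{"grip": 0.8,"offset": [0,0,0],"spin": 0},{"grip": 0.8,"offset": [0,0,0],"spin": 0},{"grip": 0.8,"offset": [0,0,0],"spin": 0}]}}

```text
time_s: 9.4
tcp_pos: [0.4203, -0.1914, 0.0573]
ee_rot: [[-0.188, -0.982, -0.0], [-0.982, 0.188, 0.0], [0.0, 0.0, -1.0]]
wrist_force: [0.4, 0.6, 0.4]
gripper_width: 0.719
gripper_force: 0.0
```

Request:
{"method": "apply_moves", "body": {"plan": [{"grip": 0.8,"offset": [0,0,-2],"spin": 0},{"grip": 0.8,"offset": [0,0,-6],"spin": 0},{"grip": 0.8,"offset": [0,0,-10],"spin": 0},{"grip": 0.8,"offset": [0,0,-13],"spin": 0},{"grip": 0.8,"offset": [0,0,-14],"spin": 0}]}}

```text
time_s: 9.9
tcp_pos: [0.422, -0.1917, 0.2009]
ee_rot: [[-0.187, -0.982, 0.007], [-0.982, 0.187, -0.001], [-0.0, -0.007, -1.0]]
wrist_force: [0.6, -0.1, 0.3]
gripper_width: 0.798
gripper_force: 0.0
```

```bash
python3 - <<'E'
from h import *
c=cap('scene');d=cap('side');s=r.sense();print(s['tcp_pos'],s['wrist_force'],s['gripper_width'])
ims=[]
for e in(c,d):
    q=e['mtx']@(e['R']@np.array([.42,-.1914,.03])+e['t']);u,v=(q[:2]/q[2]).astype(int)
    P=pts(e);hsv=cv2.cvtColor(e['img'],cv2.COLOR_BGR2HSV).astype(int)
    m=((hsv[...,0]<8)|(hsv[...,0]>172))&(hsv[...,1]>150)&(np.linalg.norm(P-[.42,-.19,.04],axis=2)<.08);print(m.sum(),np.percentile(P[m],[3,50,97],axis=0).round(3).tolist())
    ims.append(cv2.resize(e['img'][max(v-40,0):v+40,max(u-50,0):u+50],(400,320)))
cv2.imwrite('pics/s4.png',np.hstack(ims))
E
```

```text
[ 0.42096823 -0.19138068  0.19863237] [-0.1007667  -0.36982453 -0.14892281] 0.7995858118611947
114 [[0.407, -0.198, 0.037], [0.414, -0.182, 0.058], [0.427, -0.177, 0.065]]
96 [[0.41, -0.208, 0.034], [0.421, -0.203, 0.057], [0.431, -0.189, 0.068]]
```

The plug stands upright, with its knob top at z = 0.066. Next I move over the head and measure it again.

Request:
{"method": "apply_moves", "body": {"plan": [{"grip": 0.8,"offset": [-3,-0.6,0],"spin": 0},{"grip": 0.8,"offset": [-7,-1.4,0],"spin": 0},{"grip": 0.8,"offset": [-11.5,-2.4,0],"spin": 0},{"grip": 0.8,"offset": [-16,-3.3,0],"spin": 0},{"grip": 0.8,"offset": [-20.5,-4.3,0],"spin": 0}]}}

```text
time_s: 10.5
tcp_pos: [0.5003, 0.0034, 0.1952]
ee_rot: [[-0.188, -0.982, -0.004], [-0.982, 0.188, -0.001], [0.002, 0.004, -1.0]]
wrist_force: [0.3, -0.3, 0.3]
gripper_width: 0.8
gripper_force: 0.0
```

Request:
{"method": "apply_moves", "body": {"plan": [{"grip": 0.8,"offset": [-4,-0.8,0],"spin": 0},{"grip": 0.8,"offset": [-6.8,-1.4,0],"spin": 0},{"grip": 0.8,"offset": [-6.8,-1.4,0],"spin": 0},{"grip": 0.8,"offset": [-6.8,-1.4,0],"spin": 0},{"grip": 0.8,"offset": [-6.8,-1.4,0],"spin": 0}]}}

```text
time_s: 11.0
tcp_pos: [0.5265, 0.0651, 0.196]
ee_rot: [[-0.189, -0.982, -0.003], [-0.982, 0.189, -0.001], [0.001, 0.003, -1.0]]
wrist_force: [-0.3, -0.0, 0.2]
gripper_width: 0.8
gripper_force: 0.0
```

```bash
python3 m.py; python3 -c "
from h import *
c=load('wrist');cv2.imwrite('pics/w5.png',c['img'])"
```

```text
tcp [0.52652861 0.06513112 0.19602915] [-0.52893091 -0.84234201  0.38946674  0.1373067  -0.04245346 -0.021254  ]
knobtop none
yel 116 box [301, 84, 14, 15, 116] med [ 0.4817 -0.0135  0.0243] [[483.49, -13.46], [10.89, 9.93], 79.91]
yeltop 98 box [308, 84, 7, 15, 98] med [ 0.4812 -0.0131  0.0245] [[481.06, -13.03], [10.89, 4.99], 79.91]
red pointer 20 box [292, 194, 9, 3, 20] med [0.5088 0.07   0.0213] [[510.38, 65.05], [5.32, 16.42], 27.63]
green 222 box [293, 199, 9, 29, 222] med [0.5103 0.0682 0.0857] [[510.25, 68.14], [20.29, 5.61], 81.61]
headtop 1957 box [250, 194, 44, 48, 1957] med [0.5286 0.0649 0.0938] [[528.86, 66.48], [33.85, 29.93], 78.31]
bed 14322 box [229, 34, 86, 239, 14322] med [0.5165 0.0043 0.0123] [[523.76, 40.17], [210.2, 70.11], 79.2]
white 2675 box [287, 36, 23, 157, 2675] med [0.4949 0.0014 0.0131] [[494.96, 6.29], [129.6, 18.0], 79.23]
htop 2519 box [233, 320, 79, 34, 2519] med [0.5468 0.1607 0.0882] [[547.02, 161.58], [31.52, 60.19], 78.49]
```

View pics/w5.png

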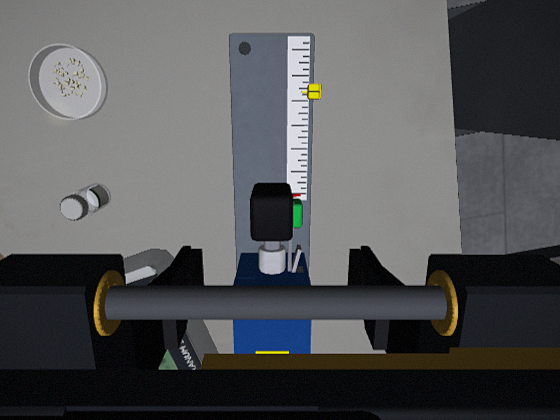

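The view shows the head at (272,212), the button at (298,212) and the clip at (314,91). Head centre is (0.5288, 0.0664) and the clip is 86–87 mm beyond it along x.

Request:
{"method": "apply_moves", "body": {"plan": [{"grip": 0.8,"offset": [-0.2,-0.15,3],"spin": 0},{"grip": 0.8,"offset": [-0.2,-0.15,7],"spin": 0},{"grip": 0.8,"offset": [-0.2,-0.15,10.5],"spin": 0},{"grip": 0.6,"offset": [-0.2,-0.15,11.7],"spin": 0},{"grip": 0.6,"offset": [-0.2,-0.15,11.7],"spin": 0}]}}

```text
time_s: 11.55
tcp_pos: [0.5284, 0.0665, 0.079]
ee_rot: [[-0.189, -0.982, -0.004], [-0.982, 0.189, -0.002], [0.002, 0.003, -1.0]]
wrist_force: [-0.8, -0.5, 1.0]
gripper_width: 0.693
gripper_force: 0.0
```

Request:
{"method": "apply_moves", "body": {"plan": [{"grip": 0.6,"offset": [0,0,0],"spin": 0},{"grip": 0.6,"offset": [0,0,0],"spin": 0}]}}

```text
time_s: 11.75
tcp_pos: [0.5308, 0.068, 0.0823]
ee_rot: [[-0.188, -0.982, 0.004], [-0.982, 0.188, 0.001], [-0.002, -0.003, -1.0]]
wrist_force: [-0.1, 0.3, 0.8]
gripper_width: 0.613
gripper_force: 0.0
```

Request:
{"method": "apply_moves", "body": {"plan": [{"grip": 0.6,"offset": [0,0,0],"spin": 0},{"grip": 0.6,"offset": [0,0,0],"spin": 0},{"grip": 0.6,"offset": [0,0,0],"spin": 0},{"grip": 0.6,"offset": [0,0,0],"spin": 0}]}}

```text
time_s: 12.15
tcp_pos: [0.5295, 0.0678, 0.0806]
ee_rot: [[-0.188, -0.982, 0.0], [-0.982, 0.188, 0.0], [-0.0, -0.0, -1.0]]
wrist_force: [0.8, -0.0, 0.4]
gripper_width: 0.6
gripper_force: 0.0
```

Request:
{"method": "apply_moves", "body": {"plan": [{"grip": 0.6,"offset": [0.15,0.1,0.15],"spin": 0},{"grip": 0.6,"offset": [0.15,0.1,0.15],"spin": 0},{"grip": 0.5,"offset": [0.15,0.1,0.15],"spin": 0},{"grip": 0,"offset": [0.15,0.1,0.15],"spin": 0},{"grip": 0,"offset": [0.15,0.1,0.15],"spin": 0}]}}

```text
time_s: 12.65
tcp_pos: [0.527, 0.0663, 0.0786]
ee_rot: [[-0.189, -0.982, -0.003], [-0.982, 0.189, -0.0], [0.001, 0.003, -1.0]]
wrist_force: [-5.1, 2.3, 2.6]
gripper_width: 0.412
gripper_force: 2.4
```

Request:
{"method": "apply_moves", "body": {"plan": [{"grip": 0,"offset": [0,0,0],"spin": 0},{"grip": 0,"offset": [0,0,0],"spin": 0},{"grip": 0,"offset": [0,0,0],"spin": 0},{"grip": 0,"offset": [0,0,0],"spin": 0}]}}

```text
time_s: 13.05
tcp_pos: [0.5294, 0.0661, 0.0787]
ee_rot: [[-0.187, -0.982, 0.002], [-0.982, 0.187, -0.0], [0.0, -0.002, -1.0]]
wrist_force: [4.2, -2.1, -2.9]
gripper_width: 0.34
gripper_force: 30.0
```

Request:
{"method": "apply_moves", "body": {"plan": [{"grip": 0,"offset": [0,0,0],"spin": 0},{"grip": 0,"offset": [0,0,0],"spin": 0},{"grip": 0,"offset": [0.2,0,0],"spin": 0},{"grip": 0,"offset": [0.5,0,0],"spin": 0},{"grip": 0,"offset": [0.5,0,0],"spin": 0}]}}

```text
time_s: 13.55
tcp_pos: [0.5287, 0.0624, 0.0787]
ee_rot: [[-0.187, -0.982, 0.003], [-0.982, 0.187, 0.002], [-0.002, -0.003, -1.0]]
wrist_force: [4.2, 2.7, -5.3]
gripper_width: 0.345
gripper_force: 30.0
```

The lock is free and the arm moves with the pull.

Request:
{"method": "apply_moves", "body": {"plan": [{"grip": 0,"offset": [0.5,0,0],"spin": 0},{"grip": 0,"offset": [1.2,0,0],"spin": 0},{"grip": 0,"offset": [2,0,0],"spin": 0},{"grip": 0,"offset": [2.8,0,0],"spin": 0},{"grip": 0,"offset": [3.6,0,0],"spin": 0}]}}

```text
time_s: 14.05
tcp_pos: [0.522, 0.0274, 0.0788]
ee_rot: [[-0.187, -0.982, 0.004], [-0.982, 0.187, 0.002], [-0.003, -0.003, -1.0]]
wrist_force: [4.3, 4.9, -6.1]
gripper_width: 0.344
gripper_force: 30.0
```

Request:
{"method": "apply_moves", "body": {"plan": [{"grip": 0,"offset": [0.8,0,0],"spin": 0},{"grip": 0,"offset": [1.6,0,0],"spin": 0},{"grip": 0,"offset": [2.4,0,0],"spin": 0},{"grip": 0,"offset": [3,0,0],"spin": 0},{"grip": 0,"offset": [3.4,0,0],"spin": 0}]}}

```text
time_s: 14.55
tcp_pos: [0.5156, -0.0061, 0.0788]
ee_rot: [[-0.187, -0.982, 0.004], [-0.982, 0.187, 0.002], [-0.003, -0.003, -1.0]]
wrist_force: [4.0, 4.2, -5.6]
gripper_width: 0.34
gripper_force: 30.0
```

Request:
{"method": "apply_moves", "body": {"plan": [{"grip": 0,"offset": [0,0,0],"spin": 0},{"grip": 0,"offset": [0,0,0],"spin": 0},{"grip": 0,"offset": [0,0,0],"spin": 0},{"grip": 0,"offset": [0,0,0],"spin": 0}]}}

```text
time_s: 14.95
tcp_pos: [0.5157, -0.006, 0.0788]
ee_rot: [[-0.187, -0.982, 0.004], [-0.982, 0.187, 0.002], [-0.002, -0.003, -1.0]]
wrist_force: [4.0, 4.1, -4.7]
gripper_width: 0.344
gripper_force: 30.0
```

```bash
python3 - <<'E'
from h import *
s=r.sense();t=s['tcp_pos'];print(t,s['wrist_force'],s['gripper_width'],s['gripper_force'])
g=np.array([-.187,-.982]);print('clip ahead of tcp mm',[round(float((np.array(a)-np.array(t)[:2])@g)*1000,1) for a in((.47865,-.01201),(.48106,-.01303))])
c=cap('scene');d=cap('wrist')
a=cv2.resize(c['img'][215:275,250:325],(400,320),interpolation=2);print(d['img'].shape)
b=cv2.resize(d['img'][30:230,220:360],(400,571),interpolation=2)
o=np.zeros((571,800,3),np.uint8);o[:320,:400]=a;o[:,400:]=b;cv2.imwrite('pics/p6.png',o)
E
```

```text
[ 0.51568632 -0.00597125  0.07875727] [ 4.03602906  4.08488253 -4.70612551] 0.3438949652306204 30.019876432197634
clip ahead of tcp mm [12.9, 13.4]
(420, 560, 3)
```

View pics/p6.png

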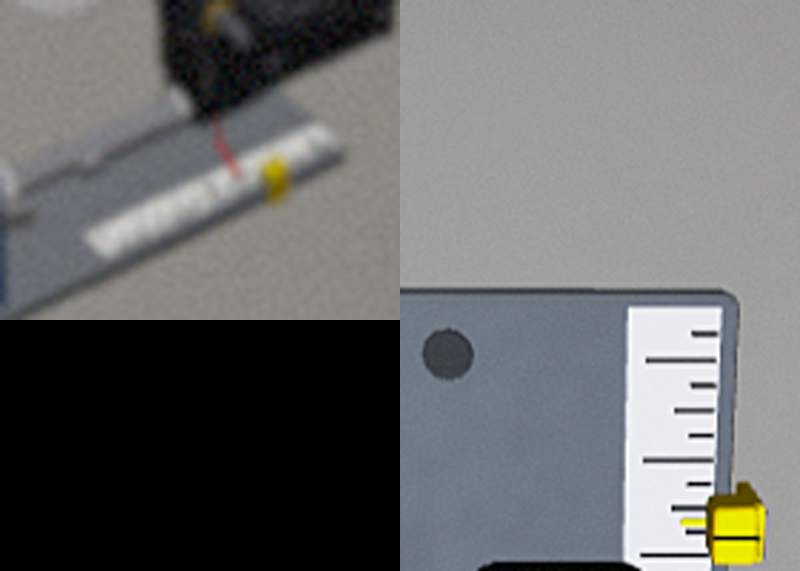

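Scene crop: the pointer tip at about (294.6,248), short of the clip at (301.6,248). Wrist crop: the clip and its nose end at about (320,213).

```bash
python3 - <<'E'
from h import *
g=np.array([-.187,-.982]);gy=np.array([.982,-.187]);t=np.array(r.sense()['tcp_pos'])[:2]
for n,(u0,v0,u1,v1) in(('wrist',(310,190,360,235)),('scene',(285,235,312,262))):
    c=load(n);P=pts(c);hsv=cv2.cvtColor(c['img'],cv2.COLOR_BGR2HSV).astype(int);H,S,V=[hsv[...,i] for i in range(3)]
    roi=np.zeros(H.shape,bool);roi[v0:v1,u0:u1]=1
    for lab,m in(('yel',(H>20)&(H<35)&(S>110)),('red',((H<10)|(H>170))&(S>70))):
        m=m&roi;v,u=np.nonzero(m);q=P[m]
        if not len(q):continue
        gx=(q[:,:2]-t)@g*1000;y=(q[:,:2]-t)@gy*1000;z=q[:,2]*1000
        print(n,lab,len(q))
        for i in np.lexsort((y,)) if len(q)<60 else []: print(u[i],v[i],gx[i].round(1),y[i].round(1),z[i].round(1))
        if len(q)>=60:
            for lo in np.arange(y.min(),y.max(),2):
                k=(y>=lo)&(y<lo+2)
                if k.any():print('y',lo.round(1),'gx',np.percentile(gx[k],[2,50,98]).round(1),'z',np.median(z[k]).round(1),k.sum(), 'top gx',[f(gx[k&(z>23)]).round(1) for f in (np.min,np.max)] if (k&(z>23)).any() else '')
E
```

```text
wrist yel 508
y -40.6 gx [ 8.5 16.4 19.5] z 22.5 73 top gx [np.float64(8.4), np.float64(18.4)]
y -38.6 gx [ 8.6 16.5 19.3] z 24.1 95 top gx [np.float64(8.0), np.float64(19.5)]
y -36.6 gx [ 8.2 14.8 19.6] z 24.6 81 top gx [np.float64(8.2), np.float64(19.5)]
y -34.6 gx [ 8.5 15.6 19.4] z 24.3 89 top gx [np.float64(7.9), np.float64(19.5)]
y -32.6 gx [ 8.3 15.5 19.5] z 24.4 82 top gx [np.float64(8.2), np.float64(19.4)]
y -30.6 gx [ 8.9 14.1 18.8] z 20.2 73 top gx [np.float64(8.5), np.float64(18.8)]
y -28.6 gx [13.2 13.6 14. ] z 14.1 7 top gx 
y -26.6 gx [13.1 13.4 13.8] z 13.6 6 top gx 
y -2.6 gx [72.8 72.8 72.8] z 218.8 2 top gx [np.float64(72.8), np.float64(72.8)]
scene yel 31
302 246 -440.4 -609.8 681.2
301 251 -440.4 -609.8 681.2
302 248 12.1 -43.6 21.6
301 248 10.1 -42.1 21.5
302 252 13.9 -42.0 5.8
303 248 16.7 -41.8 17.8
302 250 13.8 -41.7 12.5
303 250 17.1 -41.7 10.7
301 252 11.0 -41.5 7.0
300 249 7.8 -41.1 18.6
303 247 17.3 -41.0 20.4
303 249 17.8 -40.7 13.1
300 250 8.2 -40.7 14.7
301 249 11.3 -40.6 16.4
301 250 11.5 -40.6 12.8
300 252 8.6 -40.5 7.5
300 251 8.7 -40.2 10.6
302 249 15.4 -39.6 13.5
301 247 12.2 -39.3 21.7
302 251 16.0 -39.2 6.0
302 247 15.6 -39.0 19.7
300 248 9.5 -38.7 19.3
300 247 9.6 -38.4 22.4
303 246 19.3 -38.3 20.7
300 246 9.9 -37.9 25.3
301 246 13.5 -37.4 23.0
302 245 17.2 -36.7 24.0
299 247 8.3 -36.1 21.4
299 246 9.9 -33.9 22.3
301 245 16.5 -33.6 22.1
300 245 14.1 -32.4 22.4
scene red 9
290 235 -11.9 -24.6 62.8
292 244 -0.9 -18.8 23.5
291 242 -0.8 -14.1 26.8
291 243 -0.7 -14.1 23.4
293 245 7.4 -12.0 10.8
293 244 9.7 -8.8 10.8
292 243 9.9 -4.2 10.8
292 242 11.5 -1.9 11.8
291 241 12.5 3.9 10.5
```

Request:
{"method": "apply_moves", "body": {"plan": [{"grip": 0,"offset": [0.4,0,0],"spin": 0},{"grip": 0,"offset": [0.9,0,0],"spin": 0},{"grip": 0,"offset": [1.2,0,0],"spin": 0},{"grip": 0,"offset": [1.37,0,0],"spin": 0},{"grip": 0,"offset": [1.37,0,0],"spin": 0}]}}

```text
time_s: 15.55
tcp_pos: [0.5131, -0.0195, 0.0788]
ee_rot: [[-0.187, -0.982, 0.004], [-0.982, 0.187, 0.002], [-0.002, -0.003, -1.0]]
wrist_force: [4.8, 4.4, -4.7]
gripper_width: 0.341
gripper_force: 30.0
```

Request:
{"method": "apply_moves", "body": {"plan": [{"grip": 0,"offset": [0,0,0],"spin": 0},{"grip": 0,"offset": [0,0,0],"spin": 0},{"grip": 0,"offset": [0,0,0],"spin": 0},{"grip": 0,"offset": [0,0,0],"spin": 0},{"grip": 0,"offset": [0,0,0],"spin": 0}]}}

```text
time_s: 16.05
tcp_pos: [0.5131, -0.0194, 0.0788]
ee_rot: [[-0.187, -0.982, 0.004], [-0.982, 0.187, 0.002], [-0.002, -0.003, -1.0]]
wrist_force: [4.6, 4.0, -5.6]
gripper_width: 0.342
gripper_force: 30.0
```

```bash
python3 - <<'E'
from h import *
s=r.sense();print(s['time_s'],s['tcp_pos'],s['wrist_force'],s['gripper_width'])
t=np.array(s['tcp_pos']);g=np.array([-.187,-.982,0]);gy=np.array([.982,-.187,0])
def px(c,X): q=c['mtx']@(c['R']@X+c['t']);return q[:2]/q[2]
ims=[]
for n,b in(('scene',(270,225,320,262)),('side',(245,195,285,225))):
    fs=[cap(n) for _ in range(8)];im=np.mean([f['img'].astype(float) for f in fs],0);c=fs[0]
    x0,y0,x1,y1=b
    # predicted pixel of pointer tip (scale over -y): print for tcp-level gx, y at nose
    p0=np.r_[t[:2],0]-.0255*gy
    for z in(.0135,.017): print(n,z,'pred',px(c,p0+[0,0,z]).round(2),'1mm gx',(px(c,p0+.001*g+[0,0,z])-px(c,p0+[0,0,z])).round(2))
    ims.append(cv2.resize(im[y0:y1,x0:x1].astype(np.uint8),(400,400*(y1-y0)//(x1-x0)),interpolation=cv2.INTER_CUBIC))
h=max(i.shape[0] for i in ims);o=np.zeros((h,800,3),np.uint8)
for k,i in enumerate(ims):o[:i.shape[0],400*k:400*k+400]=i
cv2.imwrite('pics/p7.png',o)
E
```

```text
16.05 [ 0.51312831 -0.01935806  0.07875473] [ 4.64690242  3.96497194 -5.59073209] 0.34180595069354514
scene 0.0135 pred [298.12 246.19] 1mm gx [ 0.31 -0.15]
scene 0.017 pred [298.15 245.17] 1mm gx [ 0.31 -0.15]
side 0.0135 pred [262.49 222.81] 1mm gx [-0.07  0.17]
side 0.017 pred [262.46 221.98] 1mm gx [-0.07  0.17]
```

View pics/p7.png

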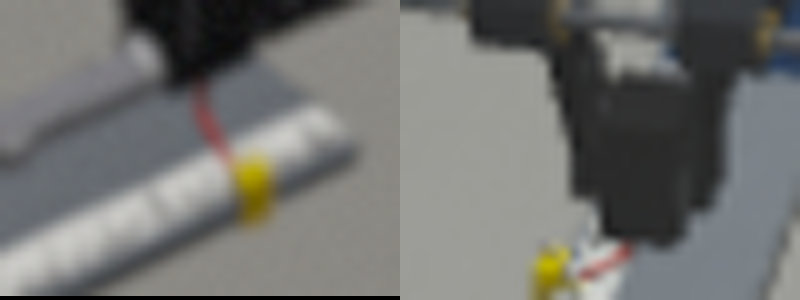

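The pointer tip at scene pixel (299.1,245.4) now meets the clip's nose. One numeric check against the clip in the same camera.

```bash
python3 - <<'E'
from h import *
t=np.array([.51312831,-.01935806,0]);g=np.array([-.187,-.982,0]);gy=np.array([.982,-.187,0])
fs=[cap('scene') for _ in range(10)];c=fs[0];im=np.mean([f['img'].astype(float) for f in fs],0).astype(np.float32)
C=-c['R'].T@c['t']
def ray(u,v): return c['R'].T@np.linalg.inv(c['mtx'])@[u,v,1]
def at(u,v,n,d): k=ray(u,v);return C+k*(d-C@n)/(k@n)
b,gr,rd=[im[...,i] for i in range(3)]
yel=np.clip(np.minimum(rd,gr)-b-30,0,None);red=np.clip(rd-np.maximum(gr,b)-25,0,None)
for nm,a,(x0,y0,x1,y1) in(('yel',yel,(292,238,312,258)),('red',red,(285,230,304,250))):
    print(nm)
    for v in range(y0,y1):
        w=a[v,x0:x1]
        if w.sum()<40: continue
        u=(w*np.arange(x0,x1)).sum()/w.sum()
        if nm=='yel':
            X=at(u,v,gy,(t@gy)-.041); print(v,u.round(2),w.sum().round(),'on -y face: gx,z',((X-t)@g*1e3).round(1),(X[2]*1e3).round(1))
        else:
            X=at(u,v,g,t@g); print(v,u.round(2),w.sum().round(),'on gx=0 plane: y,z',((X-t)@gy*1e3).round(1),(X[2]*1e3).round(1))
for y,z in((-26,13.5),(-28,13.5),(-22,17),(-18,20)):
    q=c['mtx']@(c['R']@(t+y/1e3*gy+[0,0,z/1e3])+c['t']);print(y,z,(q[:2]/q[2]).round(2))
E
```

```text
yel
245 301.07 230.0 on -y face: gx,z -2.9 30.5
246 301.01 415.0 on -y face: gx,z -2.9 27.1
247 301.09 408.0 on -y face: gx,z -2.6 23.6
248 301.24 292.0 on -y face: gx,z -2.0 19.9
249 301.52 203.0 on -y face: gx,z -1.0 16.0
250 301.6 150.0 on -y face: gx,z -0.6 12.3
251 301.44 116.0 on -y face: gx,z -0.9 9.1
252 301.16 49.0 on -y face: gx,z -1.7 6.1
red
240 295.49 43.0 on gx=0 plane: y,z -13.7 26.0
-26 13.5 [298.24 246.3 ]
-28 13.5 [298.71 246.73]
-22 17 [297.34 244.41]
-18 20 [296.43 242.68]
```

Measured in the same camera, the clip (about -0.9 mm from the TCP) and the pointer (about -0.8 mm) agree to well under 1 mm. I'm handing in.

```bash
python3 -c "
from station import r
s=r.sense();print(s['time_s'],s['tcp_pos'],s['gripper_width'],s['gripper_force']);print(r.finish_job())"
```

```text
17.35 [ 0.51310409 -0.01935744  0.0787476 ] 0.34640100230531895 30.01957698346814
the job is handed in; nothing more can be done
None
```

The job is handed in, at about 17 s of the 62 s allowed: the plug stands upright on the free table, the button is still squeezed, and the pointer is held at the clip, within about 1 mm by camera.

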